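# Right the toppled driver module and lock it in the test socket

## Task

The plug-in lamp driver module has toppled over on the bench. Stand it back upright on its wide foot on the open bench and let go of it, then take it up again, drop it foot first fully home into the pocket of the test socket, let go and swing the socket's locking lever fully shut over its foot. Leave the other things on the bench where they are.

Things in the scene. Friction and masses are not known exactly. Their poses are not given: they have to be found in the camera images.
- module: Driver module, 0.42 kg, lying on a broad side. Upright: black foot 44 (x) x 90 (y) x 28 mm high, on its middle an aluminium tower 44 (x) x 46 (y), z 28 to 115 mm; so a 22 mm ledge at each y end, flush on the x sides. Origin: centre of the foot's underside; z along the tower. Toppled, z is level, roughly away from the robot, x vertical, origin 22 mm above the bench. Half-turn symmetric about z.
- socket: Grey socket block fixed to the bench, 100 (x) x 130 (y) x 28 mm high; origin under its centre, z up. Central pocket in its top 48 (x) x 94 (y) mm, 20 mm deep: 2 mm play on each side of the module's foot. A seated module's y axis lies along the socket's y, either way round; its foot's top stands 8 mm above the block.
- pocket (a point): Centre of the pocket's floor, 8 mm above the bench; axes as the socket's. A fully seated module's origin lies here.
- lever (a joint): Angle (rad) of the steel locking lever on the socket: 0 shut, lying along the socket's -x over the module's +y ledge; grows as it swings level outwards to the socket's +y side, to 1.5. Stays where it is left (friction 0.12 N m). It passes 3 mm above a seated foot and cannot shut on one that stands high.
- lever_hinge (a point): Point on the lever's upright pin, in mid thickness of the lever bar, at (42, 35, 43) mm in the socket's frame. The bar is 12 mm wide, its underside 39 and its top 47 mm above the bench.
- lever_handle (a point): Point on the axis of the lever's upright black handle, a round post of 18 mm diameter, 47 to 87 mm above the bench, 105 mm from the pin; this point is 72 mm above the bench. With the lever shut it is at (-63, 35) mm in the socket's frame.
- cartridge_a: Standing white sealant cartridge, 48 mm diameter, 215 mm high, origin under its centre. Leave it alone.
- cartridge_b: Second such cartridge. Leave it alone.
- tape: Roll of brown tape lying flat, 96 mm across, 25 mm high, origin under its centre. Leave it alone.
- driver: Screwdriver, 180 mm long, lying along its x axis. Leave it alone.
- screw_bin: Open blue bin, 120 x 160 x 60 mm, origin under its centre. Leave it alone.
- tub: Standing screw-top tub, 72 mm diameter, 90 mm high, origin under its centre. Leave it alone.
- heatsink: Finned aluminium heat sink, 100 x 70 x 38 mm, origin under its centre. Leave it alone.
There are look-alikes about, which are no part of the job. Of the things that look like the socket, the largest one is meant. Leave any pink look-alike of the module alone.

How it is judged:
By the outcome, as a careful person would: the job done as asked, in the order asked, and still so for the second after the job is handed in, with the robot touching nothing.
It also fails if it takes over 72 s, if anything falls off the work surface, if the arm or the gripper's body presses on something with over 40 N, if the wrist force passes 120 N, or if a joint passes its speed limit or range.

## Robot

A 7-joint arm with a two-finger parallel gripper is mounted at the origin on the work surface. World frame = base frame: x ahead of the robot, y to its left, z up, the work surface at z = 0. Lengths are in m, angles in rad, forces in N, time in s.
With the tool pointing down it reaches from about 0.425 to 0.95 m from the base axis. Payload 4.7 kg.
Tool frame: the origin (TCP) lies between the finger pads; the fingertips stand 19 mm ahead of it and the grasp point (between the pads) is the TCP (bot.finger_overhang is the distance from the TCP to the fingertips, in m); z points along the fingers, y is the line along which they close (so a half turn about z gives the same grasp; the last joint's range is limited). The gripper opens to 87 mm and grips with 3 to 60 N. Pads are 19 mm wide; open, the fingers measure 117 mm over their backs; the gripper's body (75 mm by 190 mm) begins 51 mm behind the grasp point.
Start: joints at [-0.029, 0.469, -0.049, 1.532, 0.024, 1.141, -0.082], TCP at [0.675, 0, 0.242] pointing down, gripper open.
Joint ranges: [-2.59, 2.59], [-0.33, 1.99], [-1.39, 1.29], [0.1, 2.45], [-1.04, 4.18], [0.21, 1.99], [-2.66, 2.66]. Speed limits (rad/s): [2.57, 2.57, 3.14, 3.14, 3.14, 3.14, 3.14].

## Interface

Orientations are given as a unit quaternion [x, y, z, w].
In Python, from bench import bot gives the robot as it stands.
- The arm moves only by the shell command python3 -m jog 'ROWS' [FORCE]. ROWS is a JSON object of lists of equal length, an entry for each row: "translation": the shift along the tool's x, y, z in mm, a list of three; "roll": the turn about the tool's z in rad; "hand": the opening, from 0 (shut) to 1 (fully open). A call has exactly 8 rows; each row is the pose to reach, as a shift and turn from the pose commanded when the call began, along the tool's axes at that moment; what a row does not reach only later rows make up. A row lasts 1/8 s, in which the tool goes at most 62.5 mm and 10.7 degrees, less where a joint would pass 70% of its speed; a pose out of reach is approached as far as the arm can. A call with a gripper value outside its range is refused whole. The fingers move at their own pace and stop on an object; FORCE is the grip in N (left out, the last holds). Time passes only in rows, so rows that repeat a pose let the fingers close, or fill a call up. It gives the time, the measured TCP pose, the force, the opening and the grip force at its end, in the units of the state.
- bot.sense(): the state, without advancing time (a new reading comes with each control period).
- bot.snapshot(name): name is "scene" or "side" or "wrist"; returns the picture (400x640x3 uint8, blue, green, red); there is no depth.
- bot.camera_info(name): a dict with "mtx" (3x3 intrinsics, pixels), "eye" and "rotation" of the camera in the world. Camera axes: x right, y up, looking along -z (the intrinsics and any distortion apply to the point x, -y, -z); pixel columns grow to the right and rows downward; lengths in m; the calibration is good to about 2 mm. A picture is of the moment at which its call begins: read the wrist's pose just before it. camera_info takes no time and is no camera call; for the wrist camera it gives the pose at the moment of the call.
- bot.job_done(): hands the job in; it is judged then, once.
The state is a dict: "time_s": time; "joints": joint angles; "joint_vel": joint speeds; "effort": joint torques, N m; "tool_pos": TCP position; "tcp_rot": TCP orientation; "force": force on the tool from outside, world axes, zero at the start; "wrist_torque": the same for the moment, N m; "grip_width": finger opening in m; "grasp_force": force on a finger pad.
Only numpy, scipy, OpenCV 4.12 (cv2) and the standard library are available. Lean on these libraries where they do the work, as an engineer would, in place of code of your own. Each camera call takes 0.05 s, during which the arm holds its last target. There are 200 camera calls.

## Working session

There is one attempt and no reset: what is moved stays moved. The work goes in short steps, Python scripts to look and compute and a shell command to move; the robot and the scene stay as the last step left them, time stands still between calls to the robot, and variables do not carry over. Pictures are saved under pics/ and viewed, at most 10 in all, crops included, and the job is handed in when it is done.

```bash
ls; mkdir -p pics; cat > h.py <<'E'
import numpy as np, cv2
from bench import bot
from scipy.spatial.transform import Rotation as R
def cam(n):
    c=bot.camera_info(n); return {k:(np.array(v) if k in('mtx','eye','rotation') else v) for k,v in c.items()}
def ray(c,u,v):
    d=c.get('dist'); K=c['mtx']
    p=np.linalg.inv(K)@[u,v,1.]; p=np.array([p[0],-p[1],-1.]); 
    return c['eye'], c['rotation']@p
def onz(c,u,v,z):
    e,d=ray(c,u,v); return e+d*(z-e[2])/d[2]
def proj(c,P):
    q=c['rotation'].T@(np.array(P)-c['eye']); p=c['mtx']@[q[0],-q[1],-q[2]]; return p[:2]/p[2]
E
python3 - <<'E'
from h import *
for n in("scene","side","wrist"):
    print(n,bot.camera_info(n))
a=bot.snapshot("scene");b=bot.snapshot("side");w=bot.snapshot("wrist")
for n,i in zip(("scene","side","wrist"),(a,b,w)): cv2.imwrite(f"pics/{n}0.png",i)
print(bot.sense())
E
```

```text
pics
scene {'mtx': array([[493.56496856,   0.        , 322.99039387],
       [  0.        , 493.56496856, 206.22677019],
       [  0.        ,   0.        ,   1.        ]]), 'eye': array([ 1.05749505, -1.02917885,  1.06362279]), 'rotation': array([0.41444136, 0.1073038 , 0.22585436, 0.87505089])}
side {'mtx': array([[418.46611449,   0.        , 326.50838994],
       [  0.        , 418.46611449, 200.39460522],
       [  0.        ,   0.        ,   1.        ]]), 'eye': array([ 0.0902105 , -0.76106374,  1.04114819]), 'rotation': array([ 0.35370552, -0.08874556, -0.22781318,  0.90283874])}
wrist {'mtx': array([[325.95534206,   0.        , 318.95790859],
       [  0.        , 325.95534206, 199.26959219],
       [  0.        ,   0.        ,   1.        ]]), 'eye': array([0.67363757, 0.08146055, 0.38352296]), 'rotation': array([-1.48932026e-01,  6.61970105e-04, -2.84229358e-06,  9.88847214e-01])}
{'time_s': 0.15, 'joints': array([-0.02889492,  0.46925139, -0.04857926,  1.53339934,  0.02406629,
        1.14099268, -0.0822855 ]), 'joint_vel': array([ 0.00093746, -0.00344659, -0.00062454, -0.00239551, -0.00047005,
        0.00013028,  0.00052321]), 'effort': array([ 7.46239912e-04, -5.08426881e+01, -8.08802387e-02, -2.36421436e+01,
       -6.13636756e-02,  3.56170710e-02,  1.36465555e-04]), 'tool_pos': array([6.74580097e-01, 1.53667374e-05, 2.40752197e-01]), 'tcp_rot': array([ 7.07104286e-01,  7.07108896e-01, -5.26238148e-04, -5.11103388e-04]), 'force': array([-0.37147092, -0.9841388 , -0.73038082]), 'wrist_torque': array([ 0.03279221, -0.01053864, -0.00109454]), 'grasp_force': 0.0, 'grip_width': 0.08715958990986661}
```

View pics/scene0.png

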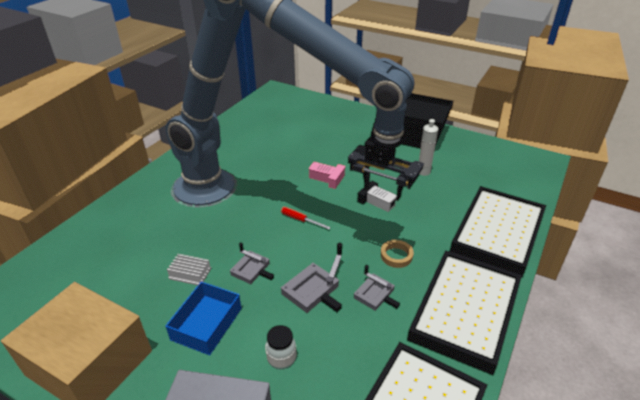

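View pics/side0.png

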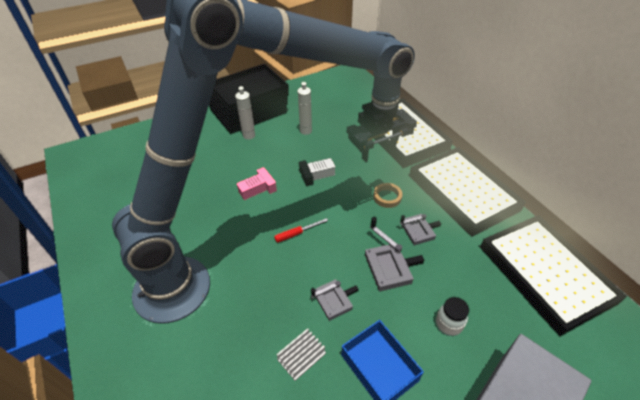

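Scene view: module (white/aluminium, black foot) at about (375,197), pink look-alike (326,174). Sockets: large (310,288), small ones (250,265) and (373,290). In the side view the module is at (318,170), pink (256,183), large socket (388,267), small ones (333,299) and (418,229). I choose the white module and the large socket at (310,288).

```bash
cat > h.py <<'E'
import numpy as np, cv2
from bench import bot
from scipy.spatial.transform import Rotation as R
def cam(n):
    c=dict(bot.camera_info(n)); c['rotation']=R.from_quat(c['rotation']).as_matrix(); return c
def ray(c,u,v):
    p=np.linalg.inv(c['mtx'])@[u,v,1.]; return c['eye'], c['rotation']@[p[0],-p[1],-1.]
def onz(c,u,v,z):
    e,d=ray(c,u,v); return e+d*(z-e[2])/d[2]
def proj(c,P):
    q=c['rotation'].T@(np.array(P)-c['eye']); p=c['mtx']@[q[0],-q[1],-q[2]]; return p[:2]/p[2]
E
python3 - <<'E'
from h import *
s=cam("scene");d=cam("side");w=cam("wrist")
for n,p,q in (("module",(375,197),(318,170)),("socket",(310,288),(388,267)),("pink",(326,174),(256,183)),("tape",(397,253),(388,194)),("driver",(305,218),(300,230)),("tub",(281,345),(453,315)),("cart",(427,170),(305,133)),("small1",(250,265),(333,299)),("small2",(373,290),(418,229))):
    print(n,onz(s,*p,.02).round(3),onz(d,*q,.02).round(3), "wristpx",proj(w,onz(d,*q,.02)).round())
a=cv2.imread("pics/scene0.png");b=cv2.imread("pics/side0.png")
A=cv2.resize(a[230:320,220:420],None,fx=4,fy=4,interpolation=2)[:, :800]
B=cv2.resize(b[150:210,230:350],None,fx=4,fy=4,interpolation=2);C=cv2.resize(b[210:300,350:440],None,fx=2.6,fy=2.66,interpolation=2)
o=np.zeros((600,800,3),np.uint8);o[:360]=A;o[360:600,:480]=B;C=cv2.resize(C,(240,240));o[360:600,500:740]=C
cv2.imwrite("pics/crop1.png",o)
E
```

```text
module [0.571 0.215 0.02 ] [0.581 0.216 0.02 ] wristpx [221. -49.]
socket [ 0.582 -0.245  0.02 ] [ 0.569 -0.245  0.02 ] wristpx [243. 350.]
pink [0.36  0.253 0.02 ] [0.362 0.259 0.02 ] wristpx [ -25. -106.]
tape [ 0.74 -0.    0.02] [ 0.734 -0.001  0.02 ] wristpx [372. 175.]
driver [0.418 0.005 0.02 ] [ 0.405 -0.     0.02 ] wristpx [ 84. 174.]
tub [ 0.612 -0.441  0.02 ] [ 0.636 -0.453  0.02 ] wristpx [295. 460.]
cart [0.672 0.454 0.02 ] [0.633 0.427 0.02 ] wristpx [ 266. -380.]
small1 [ 0.384 -0.254  0.02 ] [ 0.379 -0.26   0.02 ] wristpx [105. 359.]
small2 [ 0.738 -0.167  0.02 ] [ 0.731 -0.172  0.02 ] wristpx [364. 303.]
```

View pics/crop1.png

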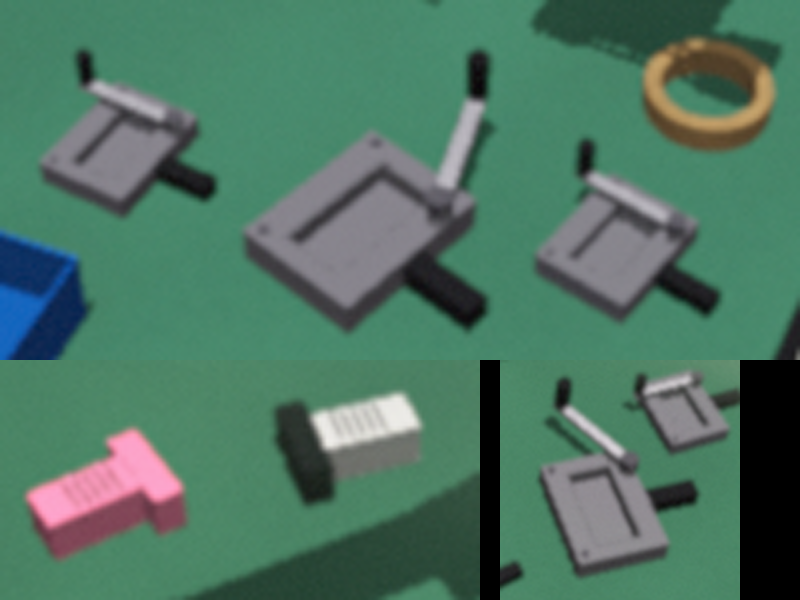

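View pics/wrist0.png

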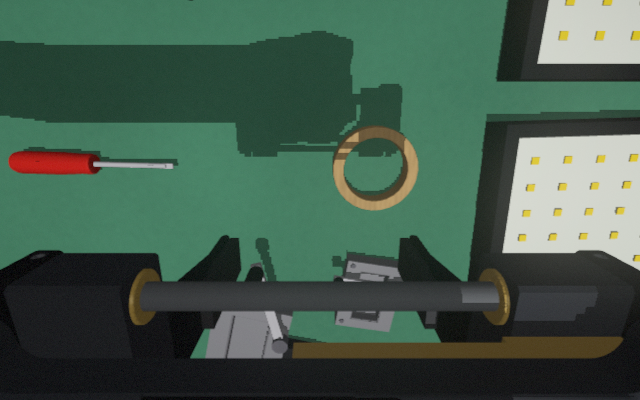

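The crop confirms it: a white tower on a black foot with the tower pointing toward +x. The large socket's lever is open, with its hinge at the right corner. I'll go look at the module with the wrist camera.

```bash
python3 -m jog '{"translation":[[40,-20,0],[80,-40,0],[120,-60,0],[150,-75,0],[150,-75,0],[150,-75,0],[150,-75,0],[150,-75,0]],"roll":[0,0,0,0,0,0,0,0],"hand":[1,1,1,1,1,1,1,1]}'
python3 - <<'E'
from h import *
c=cam("wrist");i=bot.snapshot("wrist");cv2.imwrite("pics/wrist1.png",i)
s=bot.sense();print(s['tool_pos'],s['joints'])
hsv=cv2.cvtColor(i,cv2.COLOR_BGR2HSV)
m=((hsv[...,1]<40)&(hsv[...,2]>130)).astype(np.uint8)
for k in cv2.findContours(m,0,2)[0]:
    if cv2.contourArea(k)>500: print(cv2.contourArea(k),cv2.minAreaRect(k),k.reshape(-1,2).min(0),k.reshape(-1,2).max(0))
E
```

```text
time_s: 1.15
tool_pos: [0.6005, 0.1487, 0.2414]
tcp_rot: [0.708, 0.706, -0.0, 0.0]
force: [0.2, -0.0, -0.5]
grip_width: 0.0873
grasp_force: 0.0
[0.60038721 0.14904216 0.24147371] [-0.23796254  0.37929025 -0.09802664  1.67144499  0.04105424  1.09288917
 -0.34957146]
3833.5 ((311.90667724609375, 112.82191467285156), (87.29706573486328, 46.19047546386719), 9.5829439163208) [268  84] [358 142]
7365.5 ((608.4999389648438, 102.49998474121094), (60.99999237060547, 204.99996948242188), -0.0) [578   0] [639 205]
```

View pics/wrist1.png

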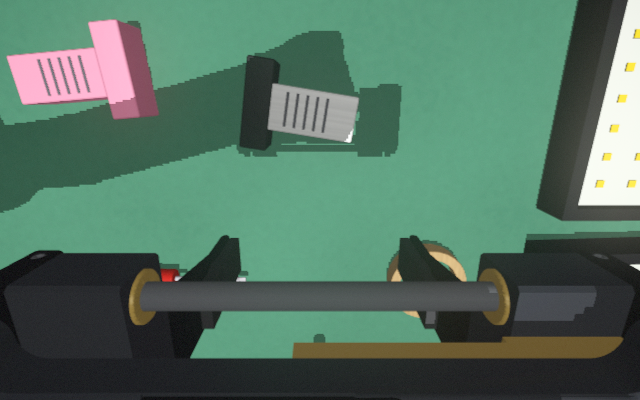

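The module lies at about (300,112): black foot at (260,103), tower pointing image right and about 8° downward. The pink one at (80,65) is well clear.

```bash
python3 - <<'E'
from h import *
c=cam("wrist");i=cv2.imread("pics/wrist1.png")
hsv=cv2.cvtColor(i,cv2.COLOR_BGR2HSV)
m=((hsv[...,1]<40)&(hsv[...,2]>130)).astype(np.uint8);m[:,450:]=0
k=max(cv2.findContours(m,0,2)[0],key=cv2.contourArea)
P=np.array([onz(c,*p,.044) for p in k.reshape(-1,2)+0.])[:,:2]
r=cv2.minAreaRect((P*1000).astype(np.float32));print("tower",r)
# black foot
m=((hsv[...,2]<60)&(hsv[...,1]<120)).astype(np.uint8);m[:,:235]=0;m[:,285:]=0;m[160:]=0;m[:50]=0
k=max(cv2.findContours(m,0,2)[0],key=cv2.contourArea)
P=np.array([onz(c,*p,.044) for p in k.reshape(-1,2)+0.])[:,:2]
print("foot",cv2.minAreaRect((P*1000).astype(np.float32)))
for p in [(272,83),(358,97),(354,142),(268,133),(249,56),(279,60),(243,147),(270,150)]: print(p,onz(c,*p,.044).round(4))
E
```

```text
tower ((593.2240600585938, 216.1714630126953), (45.5191650390625, 86.9551773071289), 80.90814208984375)
foot ((539.330078125, 225.19271850585938), (88.67669677734375, 31.95798683166504), 80.8770980834961)
(272, 83) [0.5534 0.2454 0.044 ]
(358, 97) [0.6386 0.2321 0.044 ]
(354, 142) [0.6359 0.1876 0.044 ]
(268, 133) [0.5472 0.197  0.044 ]
(249, 56) [0.5324 0.27   0.044 ]
(279, 60) [0.5611 0.2664 0.044 ]
(243, 147) [0.5205 0.1827 0.044 ]
(270, 150) [0.5484 0.1795 0.044 ]
```

```bash
python3 -m jog '{"translation":[[20,4,0],[40,8,20],[64,11,40],[64,11,60],[64,11,80],[64,11,100],[64,11,110],[64,11,120]],"roll":[-0.18,-0.36,-0.54,-0.72,-0.9,-1.08,-1.26,-1.412],"hand":[1,1,1,1,1,1,1,1]}' 10
python3 - <<'E'
from h import *
i=bot.snapshot("wrist");cv2.imwrite("pics/wrist2.png",i)
s=bot.sense();print(s['tool_pos'],s['joints'],R.from_quat(s['tcp_rot']).as_matrix().round(3))
E
```

```text
time_s: 2.2
tool_pos: [0.6113, 0.2134, 0.121]
tcp_rot: [0.077, 0.997, -0.0, -0.0]
force: [0.2, -0.0, -0.1]
grip_width: 0.0874
grasp_force: 0.0
[0.61054436 0.21290297 0.11947941] [-0.11652706  0.57857583 -0.40292225  1.69981333  0.27202795  0.92166298
  0.79207553] [[-0.989  0.151 -0.003]
 [ 0.151  0.989 -0.001]
 [ 0.002 -0.001 -1.   ]]
```

View pics/wrist2.png

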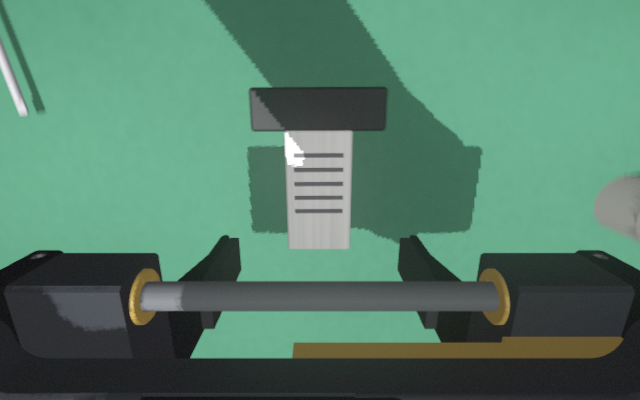

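The view is aligned: the tower is centred between the fingers at (320,190), with the foot above it. Descend and grip lightly.

```bash
python3 -m jog '{"translation":[[0,0,30],[0,0,60],[0,0,85],[0,0,97],[0,0,97],[0,0,97],[0,0,97],[0,0,97]],"roll":[0,0,0,0,0,0,0,0],"hand":[1,1,1,1,1,0.45,0.4,0.4]}' 10
python3 -m jog '{"translation":[[0,0,0],[0,0,0],[0,0,0],[0,0,0],[0,0,0],[0,0,0],[0,0,0],[0,0,0]],"roll":[0,0,0,0,0,0,0,0],"hand":[0.4,0.3,0.3,0.3,0.3,0.3,0.3,0.3]}' 10
```

```text
time_s: 3.25
tool_pos: [0.6114, 0.2142, 0.0253]
tcp_rot: [0.079, 0.997, 0.0, 0.001]
force: [-0.8, 0.6, 1.0]
grip_width: 0.0648
grasp_force: 0.0
time_s: 4.25
tool_pos: [0.6111, 0.2138, 0.0247]
tcp_rot: [0.079, 0.997, -0.0, 0.0]
force: [-0.5, -2.0, 3.7]
grip_width: 0.046
grasp_force: 10.0
```

```bash
python3 -m jog '{"translation":[[3,0,-9],[7,0,-17],[11,0,-25],[16,0,-33],[22,0,-40],[29,0,-46],[36,0,-52],[44,0,-57]],"roll":[0,0,0,0,0,0,0,0],"hand":[0.3,0.3,0.3,0.3,0.3,0.3,0.3,0.3]}' 10
python3 - <<'E'
from h import *
i=bot.snapshot("side");j=bot.snapshot("scene")
o=np.hstack([cv2.resize(i[110:210,260:400],(400,286),interpolation=2),cv2.resize(j[140:240,310:450],(400,286),interpolation=2)])
cv2.imwrite("pics/t1.png",o)
E
```

```text
time_s: 5.25
tool_pos: [0.5669, 0.2211, 0.0818]
tcp_rot: [0.079, 0.997, -0.0, -0.0]
force: [0.1, -0.8, -4.4]
grip_width: 0.0459
grasp_force: 10.0
```

View pics/t1.png

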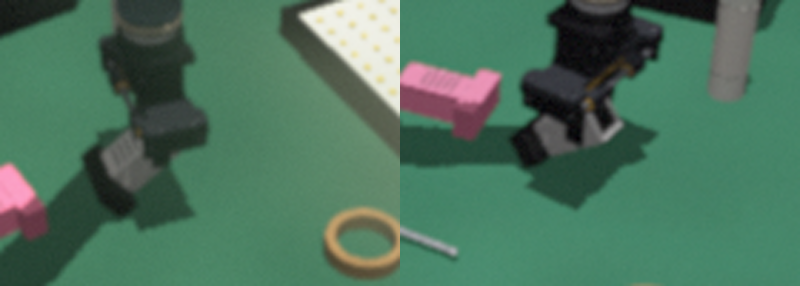

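The module is tilting up in the grip, pivoting on its foot edge (left (120,180), right (560,140)). Continue the arc.

```bash
python3 -m jog '{"translation":[[8,0,-4],[17,0,-7],[25,0,-10],[35,0,-11],[44,0,-12],[53,0,-12],[62,0,-11],[71,0,-9]],"roll":[0,0,0,0,0,0,0,0],"hand":[0.3,0.3,0.3,0.3,0.3,0.3,0.3,0.3]}' 10
python3 - <<'E'
from h import *
i=bot.snapshot("side");j=bot.snapshot("scene")
o=np.hstack([cv2.resize(i[110:210,240:380],(400,286),interpolation=2),cv2.resize(j[140:240,310:450],(400,286),interpolation=2)])
cv2.imwrite("pics/t2.png",o);print(bot.sense()['wrist_torque'])
E
```

```text
time_s: 6.35
tool_pos: [0.4983, 0.2321, 0.091]
tcp_rot: [0.079, 0.997, 0.0, 0.002]
force: [5.2, -2.5, 0.8]
grip_width: 0.046
grasp_force: 10.0
[-0.25148587 -0.35838014  0.12456867]
```

View pics/t2.png

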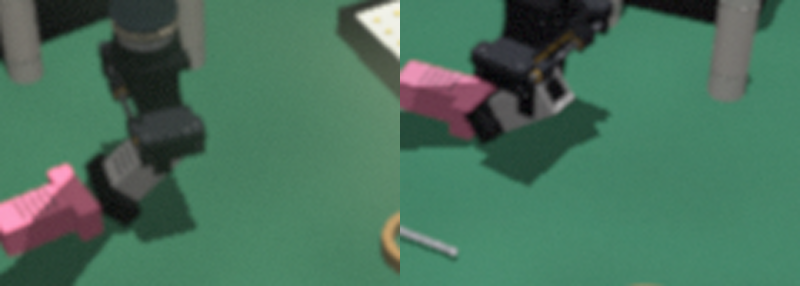

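It stuck in the grip at about 45° and slid toward the pink part (next to the foot at left (100,200)). I'll move back away, just clear of the bench, then ease the grip so the foot swings down.

```bash
python3 -m jog '{"translation":[[-10,0,-4],[-25,0,-8],[-45,0,-8],[-65,0,-8],[-80,0,-8],[-90,0,-8],[-90,0,-8],[-90,0,-8]],"roll":[0,0,0,0,0,0,0,0],"hand":[0.3,0.3,0.3,0.3,0.3,0.3,0.3,0.3]}' 10
python3 -m jog '{"translation":[[0,0,0],[0,0,0],[0,0,0],[0,0,0],[0,0,0],[0,0,0],[0,0,0],[0,0,0]],"roll":[0,0,0,0,0,0,0,0],"hand":[0.3,0.3,0.3,0.3,0.3,0.3,0.3,0.3]}' 5
python3 - <<'E'
from h import *
i=bot.snapshot("side");j=bot.snapshot("scene")
o=np.hstack([cv2.resize(i[110:210,240:380],(400,286),interpolation=2),cv2.resize(j[140:240,310:450],(400,286),interpolation=2)])
cv2.imwrite("pics/t3.png",o);print(bot.sense()['wrist_torque'])
E
```

```text
time_s: 7.45
tool_pos: [0.5855, 0.2183, 0.0984]
tcp_rot: [0.079, 0.997, -0.0, -0.001]
force: [-1.1, 1.3, -4.4]
grip_width: 0.0459
grasp_force: 10.0
time_s: 8.45
tool_pos: [0.5864, 0.2182, 0.0988]
tcp_rot: [0.079, 0.997, 0.0, 0.0]
force: [-1.3, 0.2, -0.6]
grip_width: 0.046
grasp_force: 5.0
[ 0.32591388  0.19919078 -0.01776926]
```

View pics/t3.png

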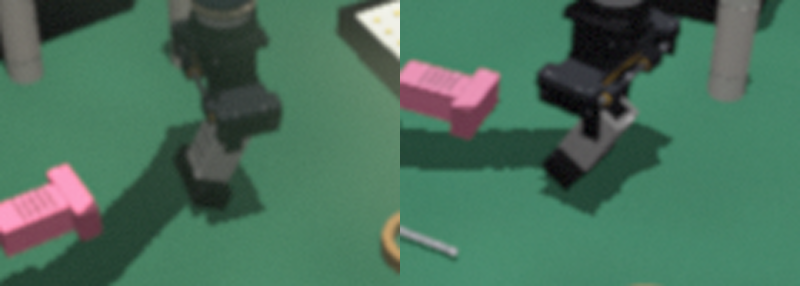

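At 5 N it swung to about 60° and rests its edge on the bench. Now push the top back over, with minimal grip.

```bash
python3 -m jog '{"translation":[[5,0,0],[11,0,0],[17,0,0],[24,0,0],[31,0,0],[38,0,0],[45,0,0],[50,0,0]],"roll":[0,0,0,0,0,0,0,0],"hand":[0.3,0.3,0.3,0.3,0.3,0.3,0.3,0.3]}' 3
python3 - <<'E'
from h import *
i=bot.snapshot("side");j=bot.snapshot("scene")
o=np.hstack([cv2.resize(i[110:210,240:380],(400,286),interpolation=2),cv2.resize(j[140:240,310:450],(400,286),interpolation=2)])
cv2.imwrite("pics/t4.png",o);print(bot.sense()['wrist_torque'])
E
```

```text
time_s: 9.55
tool_pos: [0.537, 0.2252, 0.0987]
tcp_rot: [0.079, 0.997, -0.001, 0.0]
force: [1.2, -1.9, -0.7]
grip_width: 0.046
grasp_force: 3.0
[-0.30377794 -0.07807251  0.01359798]
```

View pics/t4.png

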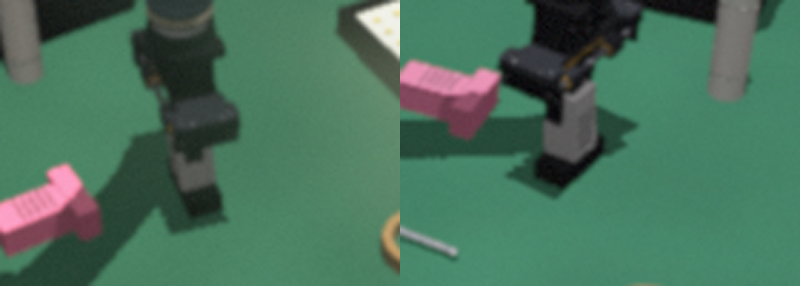

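The module now stands upright in the grip: in the right view, tower at (570,125) and foot at (568,160). Let go, back off straight up, and measure it from above.

```bash
python3 -m jog '{"translation":[[0,0,0],[0,0,0],[0,0,0],[0,0,0],[0,0,-30],[0,0,-80],[0,0,-130],[0,0,-150]],"roll":[0,0,0,0,0,0,0,0],"hand":[0.7,0.8,1,1,1,1,1,1]}' 3
python3 -m jog '{"translation":[[-30,0,0],[-70,0,0],[-70,0,0],[-70,0,0],[-70,0,0],[-70,0,0],[-70,0,0],[-70,0,0]],"roll":[0,0,0,0,0,0,0,0],"hand":[1,1,1,1,1,1,1,1]}'
python3 - <<'E'
from h import *
c=cam("wrist");i=bot.snapshot("wrist");cv2.imwrite("pics/wrist3.png",i)
print(proj(c,[.537,.225,.115]),proj(c,[.537,.225,0.0]))
hsv=cv2.cvtColor(i,cv2.COLOR_BGR2HSV)
for nm,m,z in (("white",(hsv[...,1]<40)&(hsv[...,2]>100),.115),("black",(hsv[...,2]<60)&(hsv[...,1]<120),.028)):
  m=m.astype(np.uint8);m[235:]=0
  for k in cv2.findContours(m,0,2)[0]:
    if cv2.contourArea(k)>300:
      P=np.array([onz(c,*p,z) for p in k.reshape(-1,2)+0.])[:,:2]
      print(nm,cv2.boundingRect(k),np.round(cv2.approxPolyDP(k,4,True).reshape(-1,2).tolist()).tolist(),cv2.minAreaRect((P*1000).astype(np.float32)))
E
```

```text
time_s: 10.65
tool_pos: [0.538, 0.2268, 0.2521]
tcp_rot: [0.079, 0.997, 0.001, 0.002]
force: [-0.2, -0.7, -0.3]
grip_width: 0.0869
grasp_force: 0.0
time_s: 11.65
tool_pos: [0.6059, 0.2149, 0.2487]
tcp_rot: [0.079, 0.997, 0.0, 0.0]
force: [-0.4, 0.9, 0.2]
grip_width: 0.0868
grasp_force: 0.0
[317.70729914 114.60005297] [318.08192558 109.9514786 ]
white (509, 158, 131, 77) [[513, 167], [509, 183], [517, 193], [602, 234], [639, 234], [638, 185], [535, 158]] ((645.689697265625, 442.61358642578125), (138.64157104492188, 50.07591247558594), 66.36294555664062)
white (278, 97, 69, 55) [[278, 100], [279, 136], [282, 129], [291, 130], [292, 150], [344, 150], [345, 98]] ((544.2200317382812, 219.01394653320312), (55.63127899169922, 43.77775573730469), 80.89717102050781)
white (93, 23, 33, 90) [[95, 23], [118, 109], [124, 112]] ((476.6208801269531, 67.8423843383789), (5.3501787185668945, 66.31798553466797), 88.34198760986328)
black (0, 212, 40, 23) [[38, 216], [27, 212], [1, 221], [0, 234], [17, 234], [38, 223]] ((609.4365234375, -149.94265747070312), (20.824283599853516, 56.54666519165039), 10.657947540283203)
black (346, 99, 14, 40) [[347, 99], [346, 137], [357, 138], [359, 100]] ((551.2256469726562, 260.6797180175781), (13.32458782196045, 41.17829513549805), 80.6924057006836)
```

The module stands upright and free. The tower top covers cols 292–345, rows 98–150, and the foot ledges are symmetric about it. Next, measure the socket from above.

```bash
python3 - <<'E'
from h import *
c=cam("wrist")
print("module",onz(c,318.5,124.5,.115),bot.sense()['tool_pos'])
E
python3 -m jog '{"translation":[[-14,-58,-10],[-28,-115,-20],[-42,-172,-30],[-56,-230,-30],[-70,-287,-30],[-84,-345,-30],[-98,-402,-30],[-111,-459,-30]],"roll":[0,0,0,0,0,0,0,0],"hand":[1,1,1,1,1,1,1,1]}'
python3 -m jog '{"translation":[[0,0,0],[0,0,0],[0,0,0],[0,0,0],[0,0,0],[0,0,0],[0,0,0],[0,0,0]],"roll":[0,0,0,0,0,0,0,0],"hand":[1,1,1,1,1,1,1,1]}'
python3 - <<'E'
from h import *
c=cam("wrist");i=bot.snapshot("wrist");cv2.imwrite("pics/wrist4.png",i)
print(bot.sense()['joints'])
hsv=cv2.cvtColor(i,cv2.COLOR_BGR2HSV)
for nm,m,z in (("grey",(hsv[...,1]<50)&(hsv[...,2]>70),.028),("black",(hsv[...,2]<50)&(hsv[...,1]<150),.087)):
  m=m.astype(np.uint8);m[235:]=0
  for k in cv2.findContours(m,0,2)[0]:
    if cv2.contourArea(k)>150:
      P=np.array([onz(c,*p,z) for p in k.reshape(-1,2)+0.])[:,:2]
      r=cv2.minAreaRect((P*1000).astype(np.float32))
      print(nm,cv2.boundingRect(k),cv2.contourArea(k),np.round(r[0],1),np.round(r[1],1),round(r[2],2), cv2.approxPolyDP(k,3,True).reshape(-1,2).tolist())
E
```

```text
module [0.54500306 0.22435521 0.115     ] [0.605978   0.21487468 0.24865924]
time_s: 12.7
tool_pos: [0.6431, -0.2578, 0.2787]
tcp_rot: [0.079, 0.997, 0.0, 0.0]
force: [0.8, -0.0, 0.6]
grip_width: 0.0872
grasp_force: 0.0
time_s: 13.7
tool_pos: [0.6431, -0.256, 0.2786]
tcp_rot: [0.079, 0.997, 0.0, 0.0]
force: [-0.4, 0.7, 0.0]
grip_width: 0.0873
grasp_force: 0.0
[ 0.5170056   0.49059787 -0.30040451  1.42962391  0.14768391  1.24350072
  1.61441108]
grey (363, 196, 76, 39) 2715.0 [ 719.7 -162.5] [95.6 51.8] 80.89 [[365, 196], [363, 234], [435, 234], [436, 199], [428, 204], [422, 196]]
grey (123, 164, 33, 38) 472.5 [ 623.6 -476.7] [56.6 23.7] 24.28 [[123, 164], [129, 166], [126, 171], [131, 173], [132, 184], [154, 201], [154, 187], [144, 171]]
grey (121, 147, 69, 64) 1807.0 [ 619.4 -449.9] [76.8 69.2] 15.94 [[132, 152], [121, 161], [132, 159], [146, 164], [162, 184], [162, 198], [153, 210], [168, 206], [185, 192], [189, 174], [177, 154], [163, 147]]
grey (0, 131, 84, 104) 4373.0 [ 622.6 -604.8] [104.  137.7] 64.79 [[0, 131], [0, 234], [82, 234]]
grey (269, 59, 170, 101) 10580.5 [ 585.4 -204.5] [198.  105.9] 76.47 [[272, 59], [270, 148], [345, 153], [352, 159], [376, 156], [378, 145], [438, 122], [435, 111], [379, 132], [385, 68]]
black (120, 161, 43, 49) 262.0 [ 614.8 -435.8] [57.4 25.9] 17.15 [[120, 162], [137, 165], [152, 178], [157, 190], [155, 207], [162, 192], [154, 172], [142, 163]]
```

```bash
python3 - <<'E'
from h import *
c=cam("wrist");i=cv2.imread("pics/wrist4.png");print(c['eye'])
for p in [(272,59),(385,68),(379,132),(345,153),(270,148)]: print(p,onz(c,*p,.028).round(4))
g=cv2.cvtColor(i,cv2.COLOR_BGR2GRAY);hsv=cv2.cvtColor(i,cv2.COLOR_BGR2HSV)
# rectified top view, 1 mm/px at z=.028, cx x:0.50..0.66, y:-0.33..-0.08
X,Y=np.meshgrid(np.arange(.50,.66,.001),np.arange(-.34,-.06,.001),indexing='ij')
uv=np.array([proj(c,[x,y,.028]) for x,y in zip(X.ravel(),Y.ravel())]).reshape(X.shape+(2,)).astype(np.float32)
t=cv2.remap(i,uv[...,0],uv[...,1],1);cv2.imwrite("pics/top.png",t)
for x in (.53,.56,.58,.60,.62):
    r=t[int(round((x-.5)*1000))];print(x,[int(v) for v in r[::4].mean(1)])
for y in (-.30,-.27,-.245,-.22,-.2):
    r=t[:,int(round((y+.34)*1000))];print(y,[int(v) for v in r[::4].mean(1)])
E
```

```text
[ 0.56191838 -0.24283134  0.42157536]
(272, 59) [ 0.5119 -0.2879  0.028 ]
(385, 68) [ 0.5411 -0.1644  0.028 ]
(379, 132) [ 0.6106 -0.1784  0.028 ]
(345, 153) [ 0.629  -0.2217  0.028 ]
(270, 148) [ 0.6087 -0.3101  0.028 ]
0.53 [140, 138, 137, 139, 139, 139, 140, 140, 139, 139, 139, 138, 188, 200, 201, 200, 199, 199, 199, 198, 198, 198, 197, 197, 196, 196, 196, 195, 195, 195, 194, 194, 184, 153, 143, 139, 139, 138, 138, 138, 137, 135, 137, 85, 85, 85, 85, 85, 83, 84, 83, 83, 83, 82, 83, 84, 82, 84, 84, 83, 84, 84, 125, 137, 137, 137, 138, 137, 137, 137]
0.56 [141, 140, 140, 141, 140, 141, 141, 142, 142, 142, 174, 202, 202, 202, 193, 103, 144, 202, 201, 202, 200, 200, 201, 200, 200, 199, 198, 198, 198, 196, 197, 197, 196, 195, 195, 170, 158, 157, 179, 181, 119, 118, 119, 118, 87, 87, 85, 84, 86, 85, 86, 83, 83, 84, 84, 85, 85, 86, 83, 84, 97, 138, 138, 139, 139, 138, 138, 139, 139, 140]
0.58 [143, 143, 141, 142, 143, 141, 141, 141, 140, 188, 202, 202, 202, 176, 107, 199, 201, 202, 201, 201, 201, 200, 200, 200, 200, 199, 199, 199, 199, 197, 197, 197, 196, 197, 195, 194, 194, 141, 104, 12
[... 1126 characters left out ...]
201, 202, 165, 102, 117, 117, 117, 116, 117, 116, 89, 89, 87, 87, 88, 86, 87, 87, 86, 87, 137]
-0.245 [137, 137, 139, 138, 139, 141, 197, 196, 197, 197, 197, 198, 149, 199, 200, 199, 200, 201, 200, 199, 200, 199, 199, 140, 98, 113, 117, 117, 118, 116, 116, 106, 59, 56, 58, 57, 58, 62, 74, 83, 86]
-0.22 [140, 140, 139, 140, 139, 139, 138, 185, 194, 194, 194, 195, 196, 181, 196, 197, 197, 197, 197, 196, 197, 197, 196, 196, 119, 119, 97, 119, 118, 117, 92, 92, 87, 88, 86, 86, 84, 85, 87, 87, 85]
-0.2 [137, 137, 138, 137, 138, 137, 138, 139, 158, 192, 193, 193, 192, 194, 191, 170, 195, 195, 195, 194, 194, 194, 194, 195, 188, 120, 119, 91, 118, 117, 155, 145, 126, 110, 88, 84, 85, 85, 84, 84, 84]
```

```bash
cat > sock.py <<'E'
from h import *
def sock(c,i,cen,yaw):
    lab=cv2.cvtColor(i,cv2.COLOR_BGR2HSV)[...,1].astype(np.float32)
    ex=np.array([np.cos(yaw),np.sin(yaw)]);ey=np.array([-ex[1],ex[0]])
    out=[]
    for n,t,half,rng in ((-ex,ey,.05,(-.055,.055)),(ex,ey,.05,(-.055,.02)),(-ey,ex,.065,(-.04,.04)),(ey,ex,.065,(-.04,.02))):
        pts=[]
        for s in np.arange(rng[0],rng[1],.002):
            o=np.arange(-.012,.012,.0003)
            P=np.array([cen+t*s+n*(half+q) for q in o])
            uv=np.array([proj(c,[*p,.028]) for p in P]).astype(np.float32)[None]
            v=cv2.GaussianBlur(cv2.remap(lab,uv[...,0],uv[...,1],1),(9,1),0).ravel()
            g=np.gradient(v);k=g.argmax()
            if g[k]>1: pts.append(P[k])
        pts=np.array(pts)
        d=pts@n; med=np.median(d); pts=pts[abs(d-med)<.004]
        vx,vy,x,y=cv2.fitLine(pts.astype(np.float32),cv2.DIST_HUBER,0,.001,.001).ravel()
        out.append((len(pts),np.array([x,y])@n-cen@n-half,np.degrees(np.arctan2(vx*n[0]+vy*n[1],vx*t[0]+vy*t[1])+np.pi/2)%180-90))
    return ex,ey,out
if __name__=="__main__":
    c=cam("wrist");i=cv2.imread("pics/wrist4.png")
    ex,ey,o=sock(c,i,np.array([.575,-.2375]),np.radians(-13.1))
    for r in o: print(r[0],"off mm",round(r[1]*1000,2),"tilt",round(r[2],2))
    # lever handle: dark blob near +y
    hsv=cv2.cvtColor(i,cv2.COLOR_BGR2HSV)
    m=(hsv[...,2]<70).astype(np.uint8);m[235:]=0;m[:,:380]=0;m[:,520:]=0
    for k in cv2.findContours(m,0,2)[0]:
        if cv2.contourArea(k)>40: print(cv2.boundingRect(k),cv2.contourArea(k),cv2.approxPolyDP(k,2,True).reshape(-1,2).tolist())
    e=.5749-.0
    print("lever end",onz(c,436.5,116.5,.047))
E
python3 sock.py
```

```text
55 off mm 0.51 tilt -0.57
38 off mm -0.18 tilt 0.75
40 off mm -0.45 tilt 0.56
30 off mm 1.35 tilt -0.52
(423, 192, 15, 12) 70.0 [[423, 194], [428, 203], [431, 198], [437, 199], [429, 192]]
(436, 107, 24, 18) 298.0 [[437, 111], [438, 121], [456, 124], [458, 108], [442, 107]]
lever end [ 0.60143808 -0.11645765  0.047     ]
```

```bash
python3 -m jog '{"translation":[[14,58,0],[28,116,0],[42,174,0],[56,232,0],[70,290,0],[84,348,0],[98,406,0],[111,459,0]],"roll":[0,0,0,0,0,0,0,0],"hand":[1,1,1,1,1,1,1,1]}'
python3 -m jog '{"translation":[[0,0,10],[0,0,20],[0,0,20],[0,0,20],[0,0,20],[0,0,20],[0,0,20],[0,0,20]],"roll":[0,0,0,0,0,0,0,0],"hand":[1,1,1,1,1,1,1,1]}'
cat > mod.py <<'E'
from h import *
c=cam("wrist");i=bot.snapshot("wrist");cv2.imwrite("pics/wrist5.png",i)
s=bot.sense();T=R.from_quat(s['tcp_rot']).as_matrix();print(s['tool_pos'],T[:2,:2].round(4).tolist())
u=proj(c,[.545,.2244,.115]).round().astype(int);print(u)
g=i.mean(2);hsv=cv2.cvtColor(i,cv2.COLOR_BGR2HSV)
print("col",g[u[1]-40:u[1]+44:1,u[0]].astype(int).tolist())
print("row",g[u[1],u[0]-48:u[0]+48].astype(int).tolist())
print("row+15",g[u[1]+15,u[0]-48:u[0]+48].astype(int).tolist())
E
python3 mod.py
```

```text
time_s: 14.75
tool_pos: [0.6057, 0.217, 0.2788]
tcp_rot: [0.079, 0.997, 0.0, 0.0]
force: [1.2, 0.2, -0.3]
grip_width: 0.087
grasp_force: 0.0
time_s: 15.75
tool_pos: [0.6061, 0.2149, 0.2587]
tcp_rot: [0.079, 0.997, 0.0, 0.0]
force: [-0.5, -0.9, 0.2]
grip_width: 0.087
grasp_force: 0.0
[0.60607633 0.21484913 0.25864919] [[-0.9874, 0.158], [0.158, 0.9874]]
[319 124]
col [82, 82, 83, 82, 84, 85, 83, 83, 84, 82, 83, 83, 85, 106, 148, 167, 173, 175, 177, 177, 177, 176, 176, 177, 163, 60, 60, 58, 59, 60, 57, 59, 59, 61, 60, 57, 58, 58, 57, 60, 60, 59, 61, 60, 61, 61, 61, 61, 59, 60, 60, 60, 72, 103, 102, 190, 255, 254, 174, 193, 234, 233, 233, 231, 213, 138, 85, 85, 85, 85, 84, 84, 85, 85, 86, 85, 84, 86, 83, 83, 85, 83, 84, 83]
row [134, 134, 134, 134, 134, 133, 136, 108, 88, 104, 107, 108, 107, 107, 107, 107, 105, 106, 107, 105, 150, 226, 255, 255, 255, 255, 255, 255, 255, 233, 148, 107, 106, 106, 104, 104, 106, 87, 60, 62, 60, 61, 60, 61, 59, 60, 60, 60, 60, 60, 58, 58, 57, 59, 58, 57, 60, 60, 59, 57, 61, 58, 56, 60, 122, 163, 174, 174, 176, 176, 176, 175, 169, 135, 71, 55, 53, 55, 56, 56, 54, 55, 55, 55, 55, 55, 52, 70, 82, 82, 83, 81, 82, 81, 80, 82]
row+15 [137, 136, 136, 136, 135, 136, 136, 134, 136, 135, 136, 136, 136, 136, 136, 137, 135, 135, 136, 136, 120, 207, 255, 255, 255, 255, 255, 255, 255, 247, 209, 190, 190, 191, 191, 190, 189, 190, 191, 191, 190, 190, 190, 189, 190, 189, 191, 189, 190, 158, 108, 109, 109, 110, 106, 107, 106, 108, 108, 109, 108, 107, 107, 108, 150, 172, 172, 173, 173, 171, 171, 171, 162, 127, 83, 84, 82, 83, 82, 83, 81, 82, 81, 81, 81, 81, 82, 80, 81, 82, 81, 80, 79, 80, 80, 79]
```

```bash
python3 - <<'E'
from h import *
c=cam("wrist");T=R.from_quat(bot.sense()['tcp_rot']).as_matrix();t=bot.sense()['tool_pos']
for a in [(318,97.3),(318,149),(291.6,124),(344.3,124),(318,123.15)]:
    P=onz(c,*a,.115);print(a,P.round(4),((P-t)@T*1000).round(1))
for a in [(279,124),(358,124)]:
    P=onz(c,*a,.028);print(a,P.round(4),((P-t)@T*1000).round(1))
E
```

```text
(318, 97.3) [0.5237 0.2274 0.115 ] [ 83.4  -0.7 143.6]
(318, 149) [0.5665 0.2205 0.115 ] [ 40.   -0.7 143.6]
(291.6, 124) [0.5417 0.2015 0.115 ] [ 61.5 -23.4 143.6]
(344.3, 124) [0.5489 0.2462 0.115 ] [ 61.5  21.9 143.6]
(318, 123.15) [0.5446 0.224  0.115 ] [ 62.2  -0.7 143.6]
(279, 124) [0.5446 0.1795 0.028 ] [ 55.2 -44.6 230.6]
(358, 124) [0.5586 0.2669 0.028 ] [ 55.2  43.9 230.6]
```

```bash
python3 -m jog '{"translation":[[31,-1,0],[62,-1,0],[62,-1,0],[62,-1,60],[62,-1,115],[62,-1,155],[62,-1,172],[62,-1,172]],"roll":[0,0,0,0,0,0,0,0],"hand":[1,1,1,1,1,1,1,1]}' 30
python3 -m jog '{"translation":[[0,0,0],[0,0,0],[0,0,0],[0,0,0],[0,0,0],[0,0,0],[0,0,0],[0,0,0]],"roll":[0,0,0,0,0,0,0,0],"hand":[1,0.3,0.3,0.3,0.3,0.3,0.3,0.3]}' 30
```

```text
time_s: 16.8
tool_pos: [0.545, 0.2236, 0.086]
tcp_rot: [0.079, 0.997, -0.0, -0.0]
force: [1.0, 0.3, 0.1]
grip_width: 0.087
grasp_force: 0.0
time_s: 17.8
tool_pos: [0.5447, 0.2237, 0.0866]
tcp_rot: [0.079, 0.997, 0.0, 0.0]
force: [-0.0, -0.3, 0.0]
grip_width: 0.0458
grasp_force: 30.0
```

```bash
python3 -m jog '{"translation":[[0,0,-30],[0,0,-70],[0,0,-110],[-8,-35,-110],[-19,-80,-110],[-30,-130,-110],[-41,-180,-110],[-52,-230,-110]],"roll":[0,0,0,0,0.02,0.04,0.06,0.081],"hand":[0.3,0.3,0.3,0.3,0.3,0.3,0.3,0.3]}' 40
python3 - <<'E'
from h import *
s=bot.sense();t=s['tool_pos'];T=R.from_quat(s['tcp_rot']).as_matrix();print(t,T[:2,:2].round(4).tolist(),((np.array([.5749,-.2365,t[2]])-t)@T*1000).round(1))
E
```

```text
time_s: 18.8
tool_pos: [0.5586, -0.0135, 0.1955]
tcp_rot: [0.12, 0.993, -0.0, -0.001]
force: [0.9, -0.6, -4.6]
grip_width: 0.046
grasp_force: 40.0
[ 0.55861183 -0.01345567  0.19546813] [[-0.9712, 0.2381], [0.2381, 0.9712]] [ -68.9 -212.8   -0. ]
```

```bash
python3 -m jog '{"translation":[[-16,-50,0],[-32,-100,0],[-48,-150,0],[-61,-190,0],[-68,-214,0],[-68,-214,0],[-68,-214,0],[-68,-214,0]],"roll":[0,0,0,0,0,0,0,0],"hand":[0.3,0.3,0.3,0.3,0.3,0.3,0.3,0.3]}' 40
cat > where.py <<'E'
from h import *
s=bot.sense();t=s['tool_pos'];T=R.from_quat(s['tcp_rot']).as_matrix();print(t,"yaw",np.degrees(np.arctan2(T[1,1],T[0,1]))-90,((np.array([.5749,-.2365,t[2]])-t)@T*1000).round(2))
E
python3 where.py
```

```text
time_s: 19.8
tool_pos: [0.5749, -0.2338, 0.1963]
tcp_rot: [0.118, 0.993, 0.001, -0.0]
force: [-0.4, 0.4, -4.0]
grip_width: 0.0457
grasp_force: 40.0
[ 0.57494954 -0.23377396  0.19627677] yaw -13.593124423522355 [-0.59 -2.66 -0.  ]
```

```bash
python3 -m jog '{"translation":[[0,-1.5,0],[-0.5,-2.5,10],[-0.5,-2.5,30],[-0.5,-2.5,50],[-0.5,-2.5,65],[-0.5,-2.5,70],[-0.5,-2.5,70],[-0.5,-2.5,70]],"roll":[0,0,0,0,0,0,0,0],"hand":[0.3,0.3,0.3,0.3,0.3,0.3,0.3,0.3]}' 40
python3 where.py
python3 - <<'E'
from h import *
c=cam("wrist");i=bot.snapshot("wrist");cv2.imwrite("pics/wrist6.png",i)
print([proj(c,p).round(1).tolist() for p in ((.5749,-.2365,.028),)])
from sock import sock
ex,ey,o=sock(c,i,np.array([.5749,-.2365]),np.radians(-13.67))
for r in o: print(r[0],round(r[1]*1000,2),round(r[2],2))
E
```

```text
time_s: 20.8
tool_pos: [0.5754, -0.2384, 0.1274]
tcp_rot: [0.12, 0.993, -0.0, 0.001]
force: [0.0, -0.4, -3.5]
grip_width: 0.0456
grasp_force: 40.0
[ 0.57543783 -0.2384071   0.12737288] yaw -13.73970057599827 [ 0.98  1.72 -0.  ]
[[321.1, 206.9]]
55 3.3 -0.0
2 -3.75 53.62
40 0.24 -0.03
30 0.15 0.32
```

```bash
cat > where.py <<'E'
from h import *
ts=[]
for k in range(6):
    bot.snapshot("side"); s=bot.sense(); ts.append(np.r_[s['tool_pos'],s['force']])
T=R.from_quat(s['tcp_rot']).as_matrix();m=np.mean(ts,0);t=m[:3]
print(t.round(4),np.std(ts,0)[:3].round(5),"F",m[3:].round(1),"yaw",round(np.degrees(np.arctan2(T[1,1],T[0,1]))-90,2),"to go",((np.array([.5749,-.2365,.0946])-t)@T*1000).round(2))
E
python3 where.py
```

```text
[ 0.5751 -0.2384  0.1271] [1.5e-04 4.0e-05 2.0e-04] F [ 0.3  0.1 -4.6] yaw -13.74 to go [ 0.62  1.77 32.47]
```

```bash
python3 -m jog '{"translation":[[0.5,1.8,0],[0.5,1.8,0],[0.5,1.8,3],[0.5,1.8,6],[0.5,1.8,9],[0.5,1.8,12],[0.5,1.8,15],[0.5,1.8,18]],"roll":[0,0,0,0,0,0,0,0],"hand":[0.3,0.3,0.3,0.3,0.3,0.3,0.3,0.3]}' 40
python3 where.py
```

```text
time_s: 22.15
tool_pos: [0.5748, -0.2364, 0.1083]
tcp_rot: [0.12, 0.993, 0.0, 0.0]
force: [-0.7, -0.1, -3.6]
grip_width: 0.0459
grasp_force: 40.0
[ 0.5747 -0.2364  0.1084] [1.6e-04 4.0e-05 2.8e-04] F [-0.  -0.1 -4.3] yaw -13.74 to go [-0.25 -0.09 13.77]
```

No contact force with the foot 6 mm into the pocket, so go on to the floor.

```bash
python3 -m jog '{"translation":[[0,0,2],[0,0,4],[0,0,6],[0,0,8],[0,0,10],[0,0,12],[0,0,13],[0,0,13]],"roll":[0,0,0,0,0,0,0,0],"hand":[0.3,0.3,0.3,0.3,0.3,0.3,0.3,0.3]}' 40
python3 where.py
```

```text
time_s: 23.45
tool_pos: [0.5747, -0.2364, 0.0955]
tcp_rot: [0.12, 0.993, 0.0, -0.0]
force: [0.4, 1.1, -4.6]
grip_width: 0.046
grasp_force: 40.0
[ 0.5748 -0.2364  0.0956] [2.e-05 1.e-05 4.e-05] F [-0.1  0.2 -4.4] yaw -13.74 to go [-0.12 -0.07  1.02]
```

```bash
python3 -m jog '{"translation":[[0,0,0.7],[0,0,1.3],[0,0,1.5],[0,0,1.5],[0,0,1.5],[0,0,1.5],[0,0,1.5],[0,0,1.5]],"roll":[0,0,0,0,0,0,0,0],"hand":[0.3,0.3,0.3,0.3,0.8,1,1,1]}' 20
python3 where.py
python3 -m jog '{"translation":[[0,0,-30],[0,0,-80],[0,0,-130],[0,0,-150],[-40,0,-150],[-80,0,-150],[-80,0,-150],[-80,0,-150]],"roll":[0,0,0,0,0,0,0,0],"hand":[1,1,1,1,1,1,1,1]}' 20
python3 - <<'E'
from h import *
c=cam("wrist");i=bot.snapshot("wrist");cv2.imwrite("pics/wrist7.png",i)
s=bot.sense();print(s['tool_pos'],s['joints'])
C=np.array([.5749,-.2365]);yw=np.radians(-13.67);ex=np.array([np.cos(yw),np.sin(yw)]);ey=np.array([-ex[1],ex[0]])
def W(x,y,z): return [*(C+ex*x+ey*y),z]
for th in (1.0,1.1,1.2):
    h=(.042-.105*np.cos(th),.035+.105*np.sin(th)); print(th,np.round(W(*h,.072),4),proj(c,W(*h,.087)).round(1),proj(c,W(*h,.047)).round(1))
hsv=cv2.cvtColor(i,cv2.COLOR_BGR2HSV)
m=(hsv[...,2]<60).astype(np.uint8);m[235:]=0;m[:,:380]=0
for k in cv2.findContours(m,0,2)[0]:
    if cv2.contourArea(k)>40: print(cv2.boundingRect(k),cv2.contourArea(k),cv2.approxPolyDP(k,2,True).reshape(-1,2).tolist())
# expected seated tower top corners and foot corners
for q in ((-.022,-.023,.123),(.022,-.023,.123),(.022,.023,.123),(-.022,.023,.123)): print(proj(c,W(*q)).round(1),end=' ')
u=proj(c,W(0,0,.123)).round().astype(int);g=i.mean(2)
print(u);print(g[u[1]-40:u[1]+40,u[0]].astype(int).tolist());print(g[u[1]+12,u[0]-60:u[0]+60].astype(int).tolist())
E
```

```text
time_s: 24.75
tool_pos: [0.5749, -0.2364, 0.0941]
tcp_rot: [0.12, 0.993, 0.0, 0.0]
force: [-0.0, 0.2, -0.1]
grip_width: 0.0783
grasp_force: 0.0
[ 0.5748 -0.2364  0.094 ] [3.e-05 2.e-05 2.e-05] F [0.  0.1 0.1] yaw -13.74 to go [-0.15 -0.09 -0.56]
time_s: 26.05
tool_pos: [0.6518, -0.2552, 0.2435]
tcp_rot: [0.12, 0.993, 0.0, -0.001]
force: [-0.4, 0.9, -0.0]
grip_width: 0.0869
grasp_force: 0.0
[ 0.65159865 -0.25526097  0.24384529] [ 0.50184724  0.52590965 -0.28715879  1.45175854  0.15404768  1.187096
  1.52450937]
1.0 [ 0.5897 -0.1132  0.072 ] [460.8  84.7] [443.9  86.4]
1.1 [ 0.5998 -0.1102  0.072 ] [465.5  95.7] [448.2  96.1]
1.2 [ 0.6101 -0.1083  0.072 ] [468.9 107.1] [451.3 106.1]
(433, 184, 16, 16) 104.0 [[433, 188], [434, 192], [446, 199], [442, 193], [448, 190], [439, 184]]
(442, 87, 23, 19) 263.0 [[464, 87], [446, 89], [442, 101], [448, 105], [461, 105], [457, 94], [459, 89]]
[288.2  72.8] [289.8 131.9] [347.6 131.9] [349.1  72.7] [319 103]
[195, 195, 195, 195, 196, 195, 195, 196, 197, 196, 194, 204, 247, 255, 255, 255, 255, 255, 255, 255, 255, 255, 255, 198, 118, 118, 119, 119, 119, 118, 120, 121, 121, 119, 119, 119, 121, 121, 120, 121, 121, 122, 121, 120, 121, 122, 121, 121, 121, 119, 121, 119, 119, 120, 119, 118, 119, 155, 231, 255, 255, 255, 255, 255, 255, 255, 255, 255, 241, 168, 125, 124, 124, 124, 124, 124, 125, 124, 123, 122]
[201, 202, 202, 202, 201, 201, 201, 202, 201, 202, 202, 201, 202, 202, 168, 143, 134, 89, 102, 116, 118, 119, 120, 119, 117, 119, 118, 119, 118, 120, 117, 205, 253, 255, 255, 255, 255, 255, 255, 255, 255, 205, 121, 120, 122, 122, 122, 123, 119, 120, 122, 121, 119, 121, 121, 121, 119, 119, 120, 118, 119, 119, 118, 119, 118, 118, 120, 118, 118, 118, 117, 116, 116, 115, 116, 114, 114, 114, 112, 237, 255, 255, 255, 255, 255, 255, 255, 255, 228, 169, 83, 80, 80, 80, 79, 80, 95, 105, 102, 89, 78, 78, 76, 85, 101, 110, 119, 124, 123, 122, 124, 122, 122, 122, 122, 122, 122, 121, 123, 123]
```

Module seated: tower-top edges at cols 290–348, rows 74–131 match the seated prediction. The lever handle is at (453,96), so θ ≈ 1.1. Go grip the handle gently.

```bash
python3 -m jog '{"translation":[[28,43,0],[56,86,0],[84.7,128.6,0],[84.7,128.6,40],[84.7,128.6,85],[84.7,128.6,125],[84.7,128.6,155],[84.7,128.6,163.5]],"roll":[0,0,0,0,0,0,0,0],"hand":[1,1,1,1,1,1,1,1]}' 10
python3 -m jog '{"translation":[[0,0,0],[0,0,0],[0,0,0],[0,0,0],[0,0,0],[0,0,0],[0,0,0],[0,0,0]],"roll":[0,0,0,0,0,0,0,0],"hand":[1,0.6,0.3,0.1,0.1,0.1,0.1,0.1]}' 10
python3 where.py
```

```text
time_s: 27.1
tool_pos: [0.5987, -0.1104, 0.0791]
tcp_rot: [0.12, 0.993, -0.0, -0.002]
force: [-0.7, 0.7, 0.3]
grip_width: 0.0871
grasp_force: 0.0
time_s: 28.1
tool_pos: [0.6007, -0.1103, 0.0805]
tcp_rot: [0.12, 0.993, 0.0, -0.0]
force: [0.2, -0.2, 0.6]
grip_width: 0.025
grasp_force: 0.0
[ 0.6007 -0.1102  0.0805] [1.e-05 6.e-05 1.e-05] F [-0.4  0.6 -0.2] yaw -13.73 to go [  -4.91 -128.84  -14.12]
```

```bash
python3 -m jog '{"translation":[[0,0,0],[0,0,0],[0,0,0],[9,-5,0],[15,-9.5,0],[22,-15,0],[27,-20,0],[33,-26,0]],"roll":[0,0,0,0,0,0,0,0],"hand":[0.1,0.1,0.1,0.1,0.1,0.1,0.1,0.1]}' 10
python3 -m jog '{"translation":[[5,-6,0],[9,-12.5,0],[13,-19.5,0],[16.5,-26.5,0],[19,-34,0],[21.5,-41.5,0],[23,-49.5,0],[24,-57,0]],"roll":[0,0,0,0,0,0,0,0],"hand":[0.1,0.1,0.1,0.1,0.1,0.1,0.1,0.1]}' 10
python3 where.py
```

```text
time_s: 29.4
tool_pos: [0.5609, -0.1258, 0.0805]
tcp_rot: [0.119, 0.993, 0.001, -0.001]
force: [-2.2, 6.5, 1.2]
grip_width: 0.0179
grasp_force: 10.0
time_s: 30.4
tool_pos: [0.5246, -0.1781, 0.0804]
tcp_rot: [0.12, 0.993, -0.0, -0.001]
force: [-2.0, 3.4, 1.5]
grip_width: 0.0176
grasp_force: 10.0
[ 0.5245 -0.1789  0.0804] [1.4e-04 4.0e-04 1.0e-05] F [-4.3  0.6  2.1] yaw -13.81 to go [-62.63 -43.88 -14.25]
```

```bash
python3 -m jog '{"translation":[[0,-3,0],[0.5,-6,0],[0.5,-8,0],[0.5,-9,0],[0.5,-10,0],[0.5,-11,0],[0.5,-12,0],[0.5,-12,0]],"roll":[0,0,0,0,0,0,0,0],"hand":[0.1,0.1,0.1,0.1,0.1,0.1,0.1,0.1]}' 10
python3 where.py
```

```text
time_s: 31.7
tool_pos: [0.5226, -0.188, 0.0805]
tcp_rot: [0.119, 0.993, 0.001, 0.0]
force: [-2.6, 4.0, -0.5]
grip_width: 0.0177
grasp_force: 10.0
[ 0.5226 -0.188   0.0805] [1.e-05 2.e-05 1.e-05] F [-2.7  5.1 -0.1] yaw -13.71 to go [-62.29 -34.74 -14.17]
```

```bash
python3 -m jog '{"translation":[[0,-1,0],[0,-2,0],[0,-3,0],[0,-4,0],[0,-4,0],[0,-4,0],[0,-4,0],[0,-4,0]],"roll":[0,0,0,0,0,0,0,0],"hand":[0.1,0.1,0.1,0.1,0.1,0.1,0.1,0.1]}' 20
python3 where.py
```

```text
time_s: 33.0
tool_pos: [0.5225, -0.1882, 0.0804]
tcp_rot: [0.118, 0.993, 0.003, 0.0]
force: [-1.8, 11.2, 0.2]
grip_width: 0.0171
grasp_force: 20.0
[ 0.5226 -0.1882  0.0804] [1.e-05 2.e-05 0.e+00] F [-1.3 12.1 -0.2] yaw -13.56 to go [-62.22 -34.64 -14.33]
```

The lever is against its hard stop: 12 N and no further motion, handle at local (-62,35). Release and lift clear.

```bash
python3 -m jog '{"translation":[[0,0,0],[0,0,0],[0,0,0],[0,4,0],[0,4,-20],[0,4,-70],[0,4,-130],[0,4,-150]],"roll":[0,0,0,0,0,0,0,0],"hand":[0.5,0.5,0.5,0.6,0.6,0.6,0.6,0.6]}' 10
python3 -m jog '{"translation":[[-35,-5,0],[-80,-10,0],[-125,-20,0],[-142,-35,0],[-142,-35,0],[-142,-35,0],[-142,-35,0],[-142,-35,0]],"roll":[0,0,0,0,0,0,0,0],"hand":[1,1,1,1,1,1,1,1]}' 10
python3 - <<'E'
from h import *
c=cam("wrist");i=bot.snapshot("wrist");cv2.imwrite("pics/wrist8.png",i)
d=cam("side");j=bot.snapshot("side");print(bot.sense()['tool_pos'])
C=np.array([.5749,-.2365]);yw=np.radians(-13.67);ex=np.array([np.cos(yw),np.sin(yw)]);ey=np.array([-ex[1],ex[0]])
def W(x,y,z): return [*(C+ex*x+ey*y),z]
for cc,im,n in((c,i,"wrist"),(d,j,"side")):
    m=(cv2.cvtColor(im,cv2.COLOR_BGR2HSV)[...,2]<65).astype(np.uint8)
    for th in (0,.1): print(n,th,[proj(cc,W(.042-.105*np.cos(th),.035+.105*np.sin(th),z)).round(1).tolist() for z in (.047,.087)])
    u=proj(cc,W(-.063,.035,.067)).round().astype(int)
    w=m[max(u[1]-30,0):u[1]+30,u[0]-30:u[0]+30]
    nn,l,st,ce=cv2.connectedComponentsWithStats(w.copy())
    for a,b in zip(st[1:],ce[1:]):
        if a[4]>30: print("  blob x,y,w,h",a[0]+u[0]-30,a[1]+max(u[1]-30,0),a[2:5],(b+[u[0]-30,max(u[1]-30,0)]).round(1))
    print("  tower top pred",[proj(cc,W(*q,.123)).round().tolist() for q in((-.022,-.023),(.022,.023))])
u=proj(c,W(0,0,.123)).round().astype(int);g=i.mean(2)
print(u,g[u[1]-40:u[1]+40,u[0]].astype(int).tolist());print(g[u[1]+12,u[0]-50:u[0]+50].astype(int).tolist())
E
```

```text
time_s: 34.3
tool_pos: [0.5245, -0.1896, 0.235]
tcp_rot: [0.12, 0.993, -0.001, 0.004]
force: [-0.1, -0.1, -1.0]
grip_width: 0.0522
grasp_force: 0.0
time_s: 35.3
tool_pos: [0.6517, -0.2561, 0.2311]
tcp_rot: [0.119, 0.993, -0.0, 0.0]
force: [-0.4, -0.6, 0.2]
grip_width: 0.0867
grasp_force: 0.0
[ 0.65175759 -0.25635803  0.23091479]
wrist 0 [[358.5, 29.1], [364.4, 18.8]]
wrist 0.1 [[370.1, 29.8], [377.7, 19.5]]
  blob x,y,w,h 350 9 [ 25  30 261] [362.4  26.4]
  tower top pred [[288.0, 71.0], [350.0, 133.0]]
side 0 [[364.2, 253.7], [365.1, 245.4]]
side 0.1 [[363.3, 250.8], [364.1, 242.4]]
  blob x,y,w,h 389 241 [ 6  6 32] [391.8 243.4]
  blob x,y,w,h 361 244 [ 9 13 83] [364.3 249.8]
  blob x,y,w,h 377 255 [ 18  23 110] [387. 270.]
  tower top pred [[387.0, 251.0], [396.0, 235.0]]
[320 103] [193, 195, 193, 193, 194, 194, 194, 194, 189, 190, 240, 255, 255, 255, 255, 255, 255, 255, 255, 255, 255, 255, 196, 117, 117, 116, 118, 118, 119, 118, 118, 118, 119, 120, 119, 118, 118, 119, 119, 119, 119, 119, 120, 119, 119, 119, 119, 119, 120, 118, 119, 118, 119, 119, 117, 117, 118, 118, 175, 249, 255, 255, 255, 255, 255, 255, 255, 255, 255, 248, 211, 185, 123, 124, 122, 123, 122, 122, 123, 121]
[200, 200, 184, 162, 142, 104, 89, 108, 118, 118, 118, 117, 117, 119, 118, 117, 116, 118, 116, 117, 208, 254, 255, 255, 255, 255, 255, 255, 255, 255, 229, 120, 119, 118, 120, 119, 118, 119, 121, 121, 118, 121, 121, 119, 120, 119, 119, 119, 118, 119, 119, 118, 118, 118, 118, 119, 118, 116, 116, 117, 116, 116, 115, 115, 114, 114, 113, 114, 114, 114, 211, 255, 255, 255, 255, 255, 255, 255, 255, 250, 211, 165, 156, 158, 158, 158, 160, 157, 158, 156, 159, 145, 107, 77, 76, 93, 103, 111, 119, 121]
```

The handle at wrist (362,26) and side (364,250) matches θ = 0, the tower is still seated, and the arm is clear. Handing in.

```bash
python3 -c "
from bench import bot
print(bot.job_done())"
```

```text
the job is handed in; nothing more can be done
None
```

I stood the module upright on the bench and let it go. I then picked it up again, seated it fully in the large socket's pocket, and swung the lever shut against its stop; camera checks agreed, and the job was handed in about 35 s into the 72 s limit.

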